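Set the detector stand against the optical rail and its stop

TASK

Push the detector stand (the one with the large rectangular foot) along the bench until the long side of its foot, the side nearer the post, is flush against the optical rail and its end touches the stop bracket, on the side of the bracket towards the middle of the rail. Push only on the foot with the fingers: do not touch its post, do not lift, carry or tip the stand, and leave all the other things where they are. Finish with the stand at rest and the hand clear of it.

Things in the scene. Friction and masses are not known exactly. Their poses are not given: they have to be found in the camera images.
- stand: Loose detector stand, about 0.4 to 0.85 kg; it slides on the bench with a push of 1 to 5 N. Plain aluminium rectangular foot 90 mm (its x) by 130 mm (its y) by 28 mm high, with a black post (12 mm thick, see post) and two white thumb screws (8 mm high, 16 mm across, at x = +15, y = +-45 mm) on it. Origin: centre of the foot's underside, on the bench. Its +x long side (the one nearer the post) faces the rail at the start, turned up to 0.45 rad from parallel.
- post: The black upright post fixed to the stand's foot, at x = +20, y = 0 mm of the stand; origin on the foot's top. It carries a black detector head 24 x 30 x 55 mm whose top is 191 mm above the bench. Not to be touched.
- rail: Straight aluminium optical rail fixed on the bench, 50 mm wide (its x), 632 mm long (its y), 30 mm high. Origin: centre of its underside. The stand belongs against its front face, the vertical face at x = -25 mm, on the robot's side.
- stop: Aluminium stop bracket clamped rigidly on the rail with its axes parallel to the rail's, 150 to 190 mm either left (+y) or right (-y) of the rail's middle. Origin: on the bench, under the rail's centre line. Its stop bar is 30 mm wide (y from -15 to +15 mm) and 43 mm high and sticks out in front of the rail, from x = -25 to -97 mm. The end of the stand's foot belongs against the bar's face that looks to the middle of the rail.
- rider: Parked aluminium rider fixed on top of the rail on the other side of the middle from the stop, 150 to 190 mm from the middle, 68 x 60 mm, with a black empty post socket, 63 mm high in all; it does not stick out in front of the rail beyond x = -34 mm. Origin: on the bench, under the rail's centre line. Not needed.
- round_stand: Loose bystander: smaller stand with a round dark steel foot (68 mm across, 18 mm high) and a black post, 178 mm high; origin under the foot's centre. Leave alone.
- lens: Loose bystander: lens 60 mm across in a black ring on a small aluminium foot (45 x 50 mm), 125 mm high; origin under the foot's centre. Leave alone.
- weight: Loose bystander: brass knobbed weight, 40 mm across, 45 mm high; origin under its centre. Leave alone.
- driver: Loose bystander: screwdriver 150 mm long, lying along its x; origin under its middle. Leave alone.
- jar: Loose bystander: small jar, 48 mm across, 55 mm high, beyond the rail; origin under its centre. Leave alone.
- sample: Loose bystander: steel block 50 x 30 x 22 mm, beyond the rail; origin under its centre. Leave alone.

How it is judged:
By the outcome, as a careful person would: the job done as asked, in the order asked, and still so for the second after the job is handed in, with the robot touching nothing.
It also fails if it takes over 51 s, if anything falls off the work surface, if the arm or the gripper's body presses on something with over 40 N, if the wrist force passes 120 N, or if a joint passes its speed limit or range.

ROBOT

A 6-joint arm with a two-finger parallel gripper is mounted at the origin on the work surface. World frame = base frame: x ahead of the robot, y to its left, z up, the work surface at z = 0. Lengths are in m, angles in degrees, forces in N, time in s.
With the tool pointing down it reaches from about 0.275 to 1 m from the base axis. Payload 8.4 kg.
Tool frame: the origin (TCP) lies at the very end of the fingers, on their centre line; the grasp point (between the pads) lies 19 mm behind it; z points along the fingers, y is the line along which they close (so a half turn about z gives the same grasp; the last joint's range is limited). The gripper opens to 85 mm and grips with 20 to 120 N. Pads are 22 mm wide; open, the fingers measure 114 mm over their backs; the gripper's body (76 mm by 85 mm) begins 54 mm behind the grasp point. The pads swing forward as they close: fully open they stand 13 mm farther back than shut.
Start: joints at [-74.565, 20.225, 93.587, -0, 66.188, -0.138], TCP at [0.168, -0.602, 0.231] pointing down, gripper open.
Joint ranges: [-150.9, 150.9], [-52.94, 120.26], [3.33, 152.33], [-74.26, 254.26], [0, 154.13], [-172.89, 172.89]. Speed limits (degrees/s): [127.2, 127.2, 159.86, 180, 180, 180].

INTERFACE

Orientations are given as a 3x3 rotation matrix whose columns are the frame's x, y, z axes.
In Python, from rig import r, optics, job_done gives the robot as it stands.
- The arm moves only by the shell command python3 -m handwheel 'ROWS' [FORCE]. ROWS is JSON, one flat list of numbers, 7 for each row, row after row: the shift along the world's x, y, z in m, then the turn, a rotation vector about the world's x, y, z in degrees, then the opening in per cent of the stroke, from 0 (shut) to 100 (fully open). A call has exactly 5 rows; each row is the pose to reach, as a shift and turn from the pose commanded when the call began; what a row does not reach only later rows make up. A row lasts 1/10 s, in which the tool goes at most 50 mm and 8.59 degrees, less where a joint would pass 70% of its speed; a pose out of reach is approached as far as the arm can. A call with a gripper value outside its range is refused whole. The fingers move at their own pace and stop on an object; FORCE is the grip in N (left out, the last holds). Time passes only in rows, so rows that repeat a pose let the fingers close, or fill a call up. It gives the time, the measured TCP pose, the force, the opening and the grip force at its end, in the units of the state.
- r.get_obs(): the state, without advancing time (a new reading comes with each control period).
- optics.snapshot(name): name is "side" or "top" or "wrist"; returns a dict with "img" (420x560x3 uint8, red, green, blue), "fx", "fy", "cx", "cy" (pixels), "dist_coeffs" ([k1, k2, p1, p2, k3] as OpenCV has them; the pictures are not rectified), "view" (4x4, takes a point from world to camera coordinates). Camera axes: x right, y up, looking along -z (the intrinsics and any distortion apply to the point x, -y, -z); pixel columns grow to the right and rows downward; lengths in m; the calibration is good to about 2 mm. A picture is of the moment at which its call begins. There is no depth.
- job_done(): hands the job in; it is judged then, once.
The state is a dict: "time_s": time; "joints": joint angles; "joint_velocities": joint speeds; "joint_torque": joint torques, N m; "ee_pos": TCP position; "orientation": TCP orientation; "wrist_force": force on the tool from outside, world axes, zero at the start; "torque": the same for the moment, N m; "grip_width": finger opening in m; "gripper_force": force on a finger pad.
Only numpy, scipy, OpenCV 4.12 (cv2) and the standard library are available. Lean on these libraries where they do the work, as an engineer would, in place of code of your own. Each camera call takes 0.05 s, during which the arm holds its last target. There are 200 camera calls.

## Working session

There is one attempt and no reset: what is moved stays moved. The work goes in short steps, Python scripts to look and compute and a shell command to move; the robot and the scene stay as the last step left them, time stands still between calls to the robot, and variables do not carry over. Pictures are saved under pics/ and viewed, at most 10 in all, crops included, and the job is handed in when it is done.

```bash
mkdir -p pics; ls; cat > h.py <<'E'
import cv2,numpy as np,pickle
from rig import r,optics,job_done
def snap(n,f):
    s=optics.snapshot(n); pickle.dump(s,open(f'pics/{f}.pkl','wb'))
    cv2.imwrite(f'pics/{f}.png',s['img'][:,:,::-1]); return s
def load(f): return pickle.load(open(f'pics/{f}.pkl','rb'))
def K(s): return np.array([[s['fx'],0,s['cx']],[0,s['fy'],s['cy']],[0,0,1.]])
def cast(s,px,z):
    px=np.array(px,float).reshape(-1,1,2)
    u=cv2.undistortPoints(px,K(s),np.array(s['dist_coeffs'],float)).reshape(-1,2)
    V=np.array(s['view']);R=V[:3,:3];c=-R.T@V[:3,3]
    d=np.c_[u[:,0],-u[:,1],-np.ones(len(u))]@R
    t=(z-c[2])/d[:,2]
    return c+t[:,None]*d
def proj(s,P):
    P=np.array(P,float).reshape(-1,3);V=np.array(s['view']);q=P@V[:3,:3].T+V[:3,3]
    q=q*[1,-1,-1]
    return cv2.projectPoints(q,np.zeros(3),np.zeros(3),K(s),np.array(s['dist_coeffs'],float))[0].reshape(-1,2)
E
python3 - <<'E'
from h import *
a=snap('top','t0');b=snap('side','s0')
for s in(a,b):
    V=s['view'];V=np.array(V);print(-V[:3,:3].T@V[:3,3],V[:3,:3].round(2).tolist(),s['fx'])
print(r.get_obs())
E
```

```text
pics
[0.50320804 0.01074433 1.05163946] [[0.02, -1.0, 0.03], [1.0, 0.02, 0.08], [-0.08, 0.02, 1.0]] 449.6670051150949
[0.42662274 0.72841721 0.49299587] [[-0.97, -0.25, 0.02], [0.15, -0.49, 0.86], [-0.2, 0.83, 0.52]] 465.4956155051765
{'time_s': 0.1, 'joints': array([-7.45642964e+01,  2.02584448e+01,  9.36258063e+01,  1.12926747e-03,
        6.61852575e+01, -1.39613221e-01]), 'joint_velocities': array([ 0.04774988, -0.02670164, -0.16059234, -0.05349048, -0.01654042,
        0.03669442]), 'joint_torque': array([-2.26325383e-04, -6.06360054e+01, -3.42819393e+01,  2.01699231e-05,
        4.02509206e-03, -7.83193990e-07]), 'ee_pos': array([ 0.16768718, -0.60164706,  0.23063013]), 'orientation': array([[ 9.63280472e-01,  2.68497001e-01, -3.05508047e-04],
       [ 2.68497174e-01, -9.63279756e-01,  1.17419333e-03],
       [ 2.09776698e-05, -1.21310555e-03, -9.99999264e-01]]), 'wrist_force': array([ 1.26996212, -0.83734745, -0.66148081]), 'torque': array([-0.00879067, -0.06053169, -0.00658641]), 'gripper_force': 0.0, 'grip_width': 0.08558909613062408}
```

View pics/t0.png

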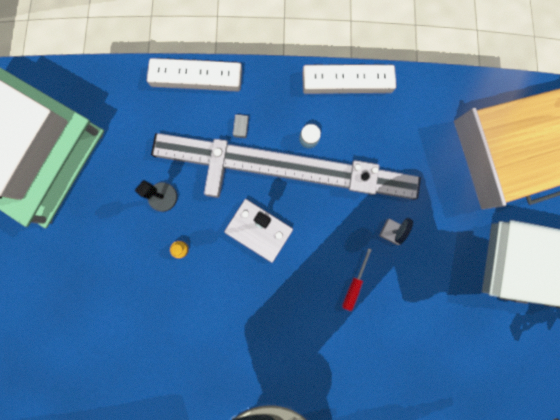

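View pics/s0.png

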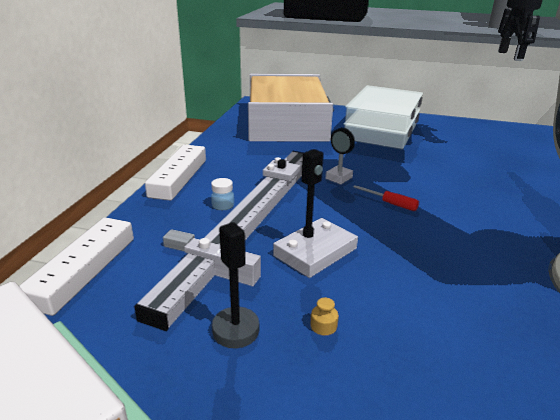

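The top view shows the foot around (259,230), the rail from (155,145) to (418,187), the stop bar at (215,170), so on the left (+y), and the rider at (365,177). The weight is at (178,249), the round stand at (161,196), the lens at (395,232) and the driver at (355,285). Next I'll measure them.

```bash
python3 - <<'E'
from h import *
s=load('t0');im=s['img'];hsv=cv2.cvtColor(im,cv2.COLOR_RGB2HSV)
m=((hsv[:,:,1]<90)&(hsv[:,:,2]>110)).astype(np.uint8)
n,l,st,c=cv2.connectedComponentsWithStats(m)
for i in range(1,n):
    if st[i,4]>60 and 120<c[i][1]<300 and 120<c[i][0]<450:
        cs,_=cv2.findContours((l==i).astype(np.uint8),0,2);b=cv2.minAreaRect(max(cs,key=cv2.contourArea))
        print(st[i],c[i].round(1)); 
        for z in(.028,.03,.043): print(z,cast(s,cv2.boxPoints(b),z)[:,:2].round(4).tolist())
cv2.imwrite('pics/tc.png',cv2.resize(im[120:300,135:435,::-1],None,fx=2.6,fy=2.6,interpolation=cv2.INTER_CUBIC))
E
```

```text
[233 114  15  24 301] [240.2 125.5]
0.028 [[0.7483, 0.1011], [0.8019, 0.0972], [0.7991, 0.0656], [0.7455, 0.0697]]
0.03 [[0.7478, 0.1009], [0.8014, 0.097], [0.7985, 0.0654], [0.745, 0.0696]]
0.043 [[0.7447, 0.0998], [0.7976, 0.0959], [0.7947, 0.0648], [0.7419, 0.0688]]
[300 124  21  23 373] [310.  134.5]
0.028 [[0.7809, -0.0558], [0.7824, -0.1026], [0.7299, -0.1032], [0.7285, -0.0566]]
0.03 [[0.7803, -0.0556], [0.7819, -0.1024], [0.7294, -0.1029], [0.7281, -0.0565]]
0.043 [[0.7768, -0.0548], [0.7783, -0.101], [0.7266, -0.1015], [0.7252, -0.0556]]
[ 153  134  265   64 5953] [280.  166.3]
0.028 [[0.6173, 0.2887], [0.7522, 0.2831], [0.7098, -0.3399], [0.5738, -0.3257]]
0.03 [[0.6171, 0.2882], [0.7518, 0.2826], [0.7094, -0.3392], [0.5737, -0.3251]]
0.043 [[0.6156, 0.2847], [0.7486, 0.2792], [0.7068, -0.3348], [0.5728, -0.3208]]
[ 224  199   69   64 2178] [258.  231.1]
0.028 [[0.526, 0.1153], [0.6057, 0.0678], [0.5372, -0.0453], [0.4582, 0.0027]]
0.03 [[0.526, 0.1151], [0.6055, 0.0677], [0.5371, -0.0452], [0.4583, 0.0027]]
0.043 [[0.5257, 0.1138], [0.6042, 0.0669], [0.5367, -0.0445], [0.4589, 0.0028]]
[382 219  18  24 237] [390.1 229.8]
0.028 [[0.5258, -0.246], [0.5659, -0.2661], [0.5508, -0.2985], [0.5107, -0.2782]]
0.03 [[0.5258, -0.2455], [0.5658, -0.2656], [0.5507, -0.2979], [0.5107, -0.2777]]
0.043 [[0.5255, -0.2423], [0.565, -0.262], [0.5501, -0.294], [0.5106, -0.274]]
```

View pics/tc.png

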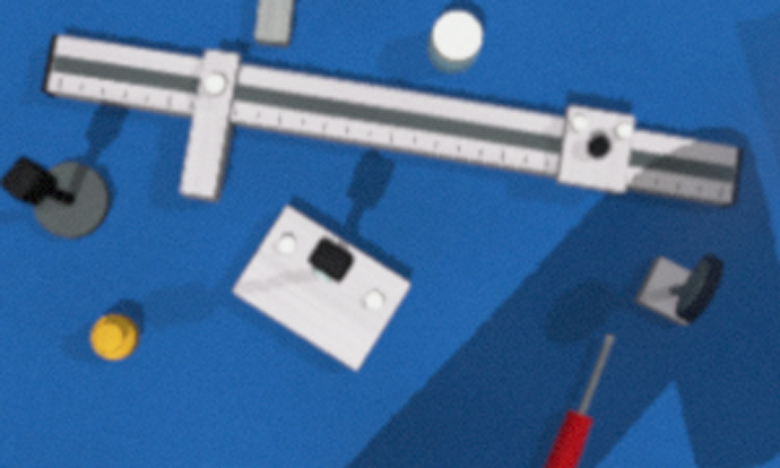

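The crop, at 2.6x, shows the rail's front edge from (46,93) to (736,204), and the stop bar's right edge from (238,70) to (214,198). The foot's corners are (288,205), (410,283), (358,370) and (233,292). I'll fit the edges with lines.

```bash
cat >> h.py <<'E'
def mask(s):
    hsv=cv2.cvtColor(s['img'],cv2.COLOR_RGB2HSV); return ((hsv[:,:,1]<110)&(hsv[:,:,2]>90)).astype(np.uint8)
def unit(a): return np.array([np.cos(a),np.sin(a)])
E
cat > m.py <<'E'
from h import *
s=load('t0');m=mask(s)
# rail front/back edges in cols
F=[];B=[]
for c in list(range(160,205))+list(range(226,345)):
    rows=np.where(m[130:200,c])[0]+130
    ctr=147+(c-155)*.158
    rows=[q for q in rows if abs(q-ctr)<18]
    if len(rows)>5: F.append((c,max(rows)+.5));B.append((c,min(rows)-.5))
def fit(p,z):
    w=cast(s,p,z)[:,:2].astype(np.float32);vx,vy,x,y=cv2.fitLine(w,cv2.DIST_HUBER,0,.001,.001).ravel()
    if vy<0:vx,vy=-vx,-vy
    return np.array([vx,vy]),np.array([x,y])
for z1,z2 in((0,.03),(.03,.03)):
    d,p=fit(F,z1);d2,p2=fit(B,z2);n=np.array([d[1],-d[0]])
    print(z1,'front dir deg',np.degrees(np.arctan2(-d[0],d[1])),'p',p,'back',np.degrees(np.arctan2(-d2[0],d2[1])),'width',(p2-p)@n, 'x at y=0',p[0]-p[1]*d[0]/d[1])
# bar right edge, rows
R=[];L=[]
for q in range(172,192):
    cs=[c for c in np.where(m[q,195:235])[0]+195]; R.append((max(cs)+.5,q));L.append((min(cs)-.5,q))
d,p=fit(R,.043);dl,pl=fit(L,.043)
print('bar R',d,p,'L',dl,pl)
n,l,st,c=cv2.connectedComponentsWithStats(m)
i=l[225,240];mm=(l==i).astype(np.uint8)
cs,_=cv2.findContours(mm,0,2);h=cv2.convexHull(max(cs,key=cv2.contourArea));b=cv2.minAreaRect(h)
w=cast(s,cv2.boxPoints(b),.028)[:,:2];print('foot',w.round(4).tolist(),w.mean(0),[np.linalg.norm(w[k]-w[k-1]).round(4) for k in range(4)])
e=w[1]-w[0];print(np.degrees(np.arctan2(e[1],e[0])))
E
python3 m.py
```

```text
0 front dir deg -7.984987 p [0.66692054 0.04299764] back -7.9806643 width 0.053024467 x at y=0 0.6608891
0.03 front dir deg -7.9849935 p [0.66225034 0.04207756] back -7.9806643 width 0.057521574 x at y=0 0.656348
bar R [-0.9907564   0.13565314] [0.63766795 0.11981568] L [-0.9901909   0.13972078] [0.6381716  0.15782686]
foot [[0.5256, 0.116], [0.6061, 0.0681], [0.5374, -0.0459], [0.4575, 0.0024]] [0.53162599 0.03516699] [np.float64(0.1324), np.float64(0.0936), np.float64(0.1331), np.float64(0.0933)]
-30.729112404128216
```

```bash
python3 -m handwheel '[0.018,0.046,0,0,0,-1.6,60, 0.036,0.092,0,0,0,-3.2,60, 0.054,0.138,0,0,0,-4.8,60, 0.072,0.184,0,0,0,-6.4,60, 0.09,0.23,0,0,0,-8,60]'
python3 -m handwheel '[0.018,0.046,0,0,0,-1.6,60, 0.036,0.092,0,0,0,-3.2,60, 0.054,0.138,0,0,0,-4.8,60, 0.072,0.184,0,0,0,-6.4,60, 0.09,0.23,0,0,0,-8,60]'
python3 -m handwheel '[0.02,0.05,0,0,0,-2,60, 0.04,0.1,0,0,0,-4,60, 0.06,0.15,0,0,0,-6,60, 0.079,0.198,0,0,0,-7.6,60, 0.079,0.198,0,0,0,-7.6,60]'
python3 - <<'E'
from h import *
o=r.get_obs();print(o['ee_pos'],o['orientation'],o['grip_width'],o['joints'])
snap('wrist','w1')
E
```

```text
time_s: 0.6
ee_pos: [0.2579, -0.3701, 0.231]
orientation: [[0.992, 0.13, -0.0], [0.13, -0.992, 0.0], [-0.0, -0.0, -1.0]]
wrist_force: [0.4, -0.4, -0.2]
grip_width: 0.0514
gripper_force: 0.0
time_s: 1.1
ee_pos: [0.3479, -0.1402, 0.2314]
orientation: [[1.0, -0.009, 0.0], [-0.009, -1.0, -0.0], [0.0, 0.0, -1.0]]
wrist_force: [1.1, -0.3, -0.5]
grip_width: 0.0513
gripper_force: 0.0
time_s: 1.6
ee_pos: [0.428, 0.0598, 0.2313]
orientation: [[0.991, -0.137, 0.001], [-0.137, -0.991, 0.001], [0.001, -0.001, -1.0]]
wrist_force: [1.6, -1.1, 0.1]
grip_width: 0.0516
gripper_force: 0.0
[0.42804029 0.059839   0.23134316] [[ 9.90549339e-01 -1.37153663e-01  9.37471137e-04]
 [-1.37154680e-01 -9.90549005e-01  1.12346738e-03]
 [ 7.74523437e-04 -1.24142842e-03 -9.99998929e-01]] 0.05155408969425968 [7.71452434e+00 2.57215547e+00 1.15958081e+02 6.44349415e-02
 6.14079109e+01 1.05566926e+02]
```

View pics/w1.png

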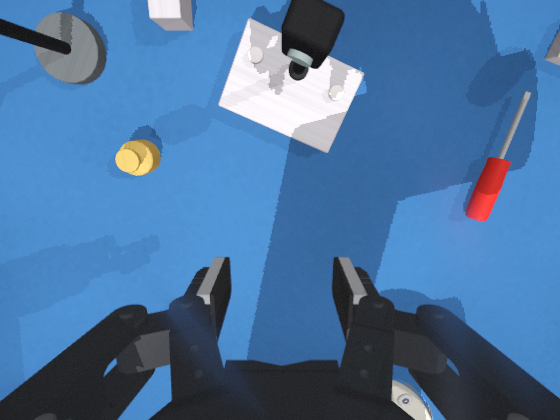

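The wrist view shows the foot ahead, with its corners near (248,20), (363,72), (328,152) and (220,102). The open fingertips at (215,290) and (350,290) have clear bench below them, so I'll descend.

```bash
python3 -m handwheel '[0,0,-0.045,0,0,0,60, 0,0,-0.09,0,0,0,60, 0,0,-0.135,0,0,0,60, 0,0,-0.18,0,0,0,60, 0,0,-0.2,0,0,0,60]'
python3 -m handwheel '[0,0,-0.01,0,0,0,60, 0,0,-0.02,0,0,0,60, 0,0,-0.02,0,0,0,60, 0.01,-0.0014,-0.02,0,0,0,60, 0.02,-0.0028,-0.02,0,0,0,60]'
python3 - <<'E'
from h import *
snap('side','s1')
E
```

```text
time_s: 2.15
ee_pos: [0.424, 0.0545, 0.0282]
orientation: [[0.99, -0.14, -0.005], [-0.14, -0.99, -0.001], [-0.005, 0.002, -1.0]]
wrist_force: [0.4, 0.2, 0.4]
grip_width: 0.0511
gripper_force: 0.0
time_s: 2.65
ee_pos: [0.4486, 0.0531, 0.0124]
orientation: [[0.99, -0.139, 0.002], [-0.139, -0.99, 0.0], [0.002, -0.001, -1.0]]
wrist_force: [-0.6, 0.5, 0.1]
grip_width: 0.0516
gripper_force: 0.0
```

View pics/s1.png

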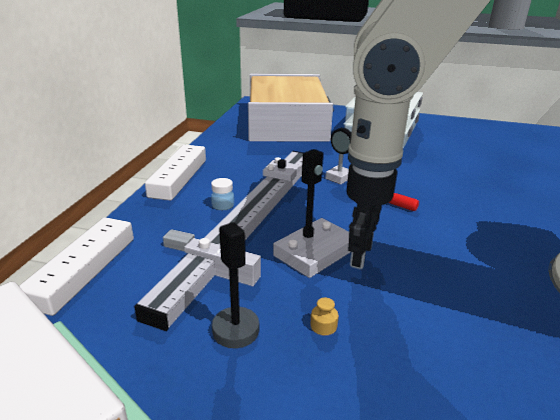

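The gripper is down behind the foot, at about (358,255), and clear of the post. I'll push along the rail normal.

```bash
for i in 1; do :; done
python3 -m handwheel '[0.006,-0.0008,0,0,0,0,60, 0.012,-0.0017,0,0,0,0,60, 0.018,-0.0025,0,0,0,0,60, 0.024,-0.0034,0,0,0,0,60, 0.03,-0.0042,0,0,0,0,60]'
python3 -m handwheel '[0.006,-0.0008,0,0,0,0,60, 0.012,-0.0017,0,0,0,0,60, 0.018,-0.0025,0,0,0,0,60, 0.024,-0.0034,0,0,0,0,60, 0.03,-0.0042,0,0,0,0,60]'
python3 - <<'E'
from h import *
snap('side','s2')
E
```

```text
time_s: 3.2
ee_pos: [0.4769, 0.0488, 0.0112]
orientation: [[0.99, -0.14, -0.001], [-0.14, -0.99, -0.0], [-0.001, 0.0, -1.0]]
wrist_force: [-0.5, 0.0, 0.3]
grip_width: 0.0512
gripper_force: 0.6
time_s: 3.7
ee_pos: [0.5073, 0.0446, 0.0113]
orientation: [[0.99, -0.14, -0.0], [-0.14, -0.99, -0.0], [-0.0, 0.0, -1.0]]
wrist_force: [-1.2, 0.0, -0.2]
grip_width: 0.0514
gripper_force: 0.6
```

View pics/s2.png

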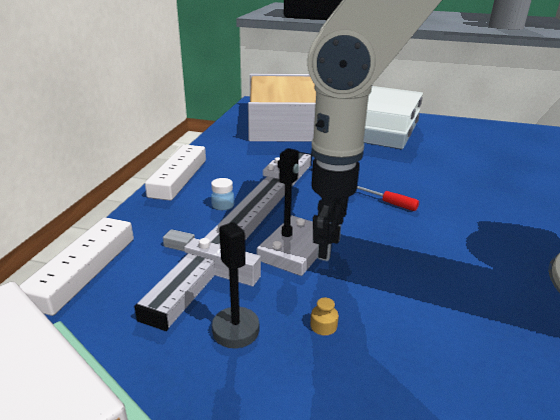

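The stand has moved and turned nearly parallel to the rail, with the foot around (290,245). The post at (288,200) is clear of the gripper. I'll keep pushing.

```bash
python3 -m handwheel '[0.005,-0.0007,0,0,0,0,60, 0.01,-0.0014,0,0,0,0,60, 0.015,-0.0021,0,0,0,0,60, 0.02,-0.0028,0,0,0,0,60, 0.025,-0.0035,0,0,0,0,60]'
python3 -m handwheel '[0.005,-0.0007,0,0,0,0,60, 0.01,-0.0014,0,0,0,0,60, 0.015,-0.0021,0,0,0,0,60, 0.018,-0.0025,0,0,0,0,60, 0.02,-0.0028,0,0,0,0,60]'
python3 - <<'E'
from h import *
s=snap('top','t2')
cv2.imwrite('pics/t2c.png',cv2.resize(s['img'][120:300,135:435,::-1],None,fx=2.6,fy=2.6,interpolation=cv2.INTER_CUBIC))
E
```

```text
time_s: 4.25
ee_pos: [0.5322, 0.0412, 0.0113]
orientation: [[0.99, -0.14, -0.0], [-0.14, -0.99, 0.0], [-0.0, -0.0, -1.0]]
wrist_force: [-1.5, 1.1, 0.2]
grip_width: 0.0513
gripper_force: 0.7
time_s: 4.75
ee_pos: [0.5521, 0.0384, 0.0113]
orientation: [[0.99, -0.14, 0.0], [-0.14, -0.99, 0.0], [0.0, -0.0, -1.0]]
wrist_force: [-2.2, 0.1, 0.9]
grip_width: 0.0517
gripper_force: 0.9
```

View pics/t2c.png

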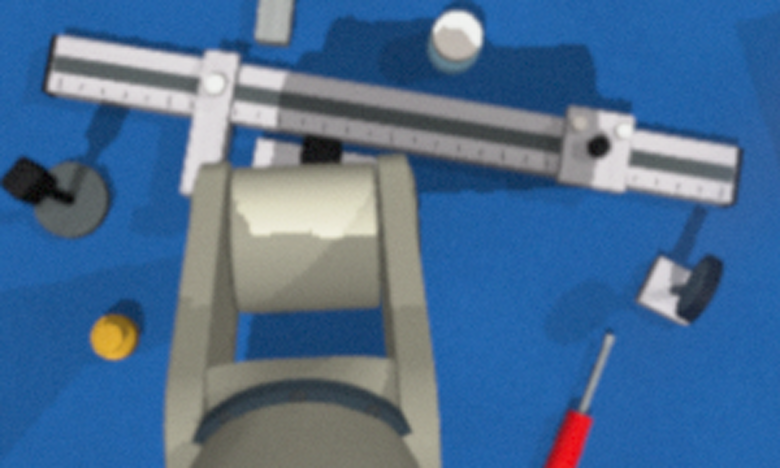

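The foot, with its left end near (256,152), is parallel to the rail. It is about 8 mm short of the rail and about 25 mm from the bar at (228,150). I'll creep in until it makes contact.

```bash
python3 -m handwheel '[0.002,-0.0003,0,0,0,0,60, 0.004,-0.0006,0,0,0,0,60, 0.006,-0.0008,0,0,0,0,60, 0.008,-0.0011,0,0,0,0,60, 0.009,-0.0013,0,0,0,0,60]'
python3 -m handwheel '[0.001,-0.0001,0,0,0,0,60, 0.002,-0.0003,0,0,0,0,60, 0.003,-0.0004,0,0,0,0,60, 0.003,-0.0004,0,0,0,0,60, 0.003,-0.0004,0,0,0,0,60]'
```

```text
time_s: 5.3
ee_pos: [0.561, 0.0371, 0.0113]
orientation: [[0.99, -0.14, 0.0], [-0.14, -0.99, 0.0], [0.0, -0.0, -1.0]]
wrist_force: [-0.7, -1.3, 0.7]
grip_width: 0.0513
gripper_force: 0.8
time_s: 5.8
ee_pos: [0.564, 0.0367, 0.0113]
orientation: [[0.99, -0.14, 0.0], [-0.14, -0.99, -0.0], [0.0, -0.0, -1.0]]
wrist_force: [-0.4, -0.1, -0.2]
grip_width: 0.0511
gripper_force: 0.2
```

```bash
python3 -m handwheel '[0.001,-0.0001,0,0,0,0,60, 0.002,-0.0003,0,0,0,0,60, 0.003,-0.0004,0,0,0,0,60, 0.003,-0.0004,0,0,0,0,60, 0.003,-0.0004,0,0,0,0,60]'
```

```text
time_s: 6.3
ee_pos: [0.5645, 0.0365, 0.0108]
orientation: [[0.99, -0.14, -0.004], [-0.14, -0.99, 0.0], [-0.004, 0.001, -1.0]]
wrist_force: [-7.4, 1.4, 4.2]
grip_width: 0.0508
gripper_force: 4.0
```

```bash
python3 -m handwheel '[0.001,-0.0001,0,0,0,0,60, 0.002,-0.0003,0,0,0,0,60, 0.002,-0.0003,0,0,0,0,60, 0.002,-0.0003,0,0,0,0,60, 0.002,-0.0003,0,0,0,0,60]'
```

```text
time_s: 6.8
ee_pos: [0.5645, 0.0363, 0.0105]
orientation: [[0.99, -0.14, -0.008], [-0.14, -0.99, 0.0], [-0.008, 0.001, -1.0]]
wrist_force: [-13.6, 3.3, 7.3]
grip_width: 0.0513
gripper_force: 6.8
```

The foot is pressed flat on the rail at 14 N. I'll back off, rise, turn 90° and go round to the foot's right end.

```bash
python3 -m handwheel '[-0.006,0.0008,0,0,0,0,60, -0.02,0.0028,0,0,0,0,60, -0.04,0.0056,0,0,0,0,60, -0.04,0.0056,0.03,0,0,0,60, -0.04,0.0056,0.07,0,0,0,60]'
python3 -m handwheel '[0,0,0.045,0,0,0,40, 0,0,0.09,0,0,0,40, 0,0,0.135,0,0,0,40, 0,0,0.17,0,0,0,40, 0,0,0.17,0,0,8,40]'
python3 -m handwheel '[0.01,-0.015,0,0,0,8,40, 0.02,-0.03,0,0,0,16,40, 0.03,-0.045,0,0,0,24,40, 0.04,-0.06,0,0,0,32,40, 0.05,-0.075,0,0,0,40,40]'
python3 -m handwheel '[0.008,-0.013,0,0,0,8,40, 0.016,-0.026,0,0,0,16,40, 0.0246,-0.039,0,0,0,24,40, 0.0246,-0.039,0,0,0,32,40, 0.0246,-0.039,0,0,0,40,40]'
python3 -m handwheel '[0,0,0,0,0,2,40, 0,0,0,0,0,2,40, 0,0,0,0,0,2,40, 0,0,0,0,0,2,40, 0,0,0,0,0,2,40]'
python3 - <<'E'
from h import *
s=snap('top','t3');w=snap('wrist','w3')
o=r.get_obs();print(o['ee_pos'],o['joints'])
E
```

```text
time_s: 7.3
ee_pos: [0.5273, 0.0416, 0.0807]
orientation: [[0.99, -0.139, -0.003], [-0.139, -0.99, -0.0], [-0.003, 0.001, -1.0]]
wrist_force: [1.0, -0.5, 0.4]
grip_width: 0.0508
gripper_force: 0.0
time_s: 7.8
ee_pos: [0.5322, 0.0418, 0.2572]
orientation: [[1.0, 0.0, 0.011], [0.0, -1.0, 0.001], [0.011, -0.001, -1.0]]
wrist_force: [-0.3, 0.3, -0.9]
grip_width: 0.0338
gripper_force: 0.0
time_s: 8.3
ee_pos: [0.5797, -0.0341, 0.2516]
orientation: [[0.763, 0.647, 0.002], [0.647, -0.763, -0.0], [0.001, 0.001, -1.0]]
wrist_force: [1.1, 0.4, -0.2]
grip_width: 0.0343
gripper_force: 0.0
time_s: 8.8
ee_pos: [0.604, -0.073, 0.2514]
orientation: [[0.169, 0.986, 0.001], [0.986, -0.169, -0.0], [-0.0, 0.001, -1.0]]
wrist_force: [0.3, -0.1, -0.7]
grip_width: 0.034
gripper_force: 0.0
time_s: 9.3
ee_pos: [0.6035, -0.0723, 0.2513]
orientation: [[0.14, 0.99, 0.0], [0.99, -0.14, -0.0], [-0.0, 0.0, -1.0]]
wrist_force: [0.5, 0.3, -0.9]
grip_width: 0.0341
gripper_force: 0.0
[ 0.60343966 -0.07234737  0.25132134] [-6.97754395e+00  1.76619721e+01  9.45867169e+01 -9.95913589e-04
  6.77432711e+01  1.06955747e+00]
```

View pics/w3.png

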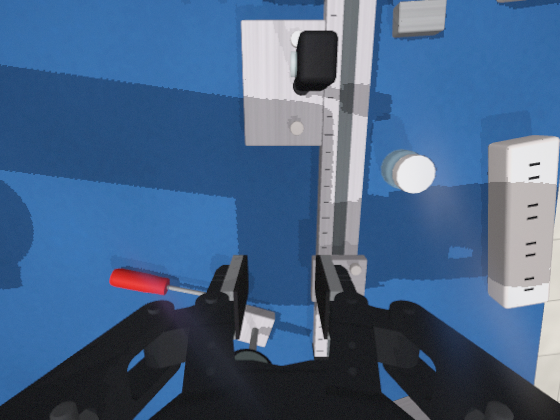

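The wrist view shows the foot flat along the rail with no visible gap, its near end at row 146, columns 246 to 321. I'll measure the end position.

```bash
python3 - <<'E'
from h import *
n=np.array([.9903,-.1391]);d=np.array([.1391,.9903])
w=load('w3');t=load('t3')
def nd(p): return (p[:,:2]@np.c_[n,d]).round(4).tolist()
print('end',nd(cast(w,[[246,146.5],[321,146.5]],.028)))
print('rider',nd(cast(t,[[365,176],[350,190]],.045)))
E
```

```text
end [[0.5669, 0.0575], [0.6544, 0.0573]]
rider [[0.6819, -0.1117], [0.6443, -0.0822]]
```

```bash
python3 -m handwheel '[0,0,-0.045,0,0,0,40, 0,0,-0.09,0,0,0,40, 0,0,-0.135,0,0,0,40, 0,0,-0.18,0,0,0,40, 0,0,-0.215,0,0,0,40]'
python3 -m handwheel '[0,0,-0.012,0,0,0,40, 0,0,-0.025,0,0,0,40, 0,0,-0.025,0,0,0,40, 0.0014,0.01,-0.025,0,0,0,40, 0.0028,0.02,-0.025,0,0,0,40]'
python3 -m handwheel '[0.0006,0.004,0,0,0,0,40, 0.0011,0.008,0,0,0,0,40, 0.0017,0.012,0,0,0,0,40, 0.0022,0.016,0,0,0,0,40, 0.0028,0.02,0,0,0,0,40]'
```

```text
time_s: 9.9
ee_pos: [0.6025, -0.0722, 0.0338]
orientation: [[0.14, 0.99, -0.001], [0.99, -0.14, 0.0], [-0.0, -0.001, -1.0]]
wrist_force: [0.1, -0.1, 0.0]
grip_width: 0.0344
gripper_force: 0.0
time_s: 10.4
ee_pos: [0.6076, -0.0518, 0.013]
orientation: [[0.14, 0.99, 0.003], [0.99, -0.14, -0.0], [0.0, 0.003, -1.0]]
wrist_force: [0.8, -0.5, 0.4]
grip_width: 0.0338
gripper_force: 0.0
time_s: 10.9
ee_pos: [0.6091, -0.0323, 0.0114]
orientation: [[0.14, 0.99, 0.0], [0.99, -0.14, -0.0], [-0.0, 0.0, -1.0]]
wrist_force: [0.5, -0.7, 0.5]
grip_width: 0.0346
gripper_force: 0.9
```

```bash
python3 -m handwheel '[0.0004,0.003,0,0,0,0,40, 0.0008,0.006,0,0,0,0,40, 0.0013,0.009,0,0,0,0,40, 0.0017,0.012,0,0,0,0,40, 0.002,0.014,0,0,0,0,40]'
python3 - <<'E'
from h import *
o=r.get_obs();print(o['wrist_force'],o['torque'],o['ee_pos'][:2]@np.array([[.9903,.1391],[-.1391,.9903]]))
E
```

```text
time_s: 11.4
ee_pos: [0.611, -0.0181, 0.0113]
orientation: [[0.14, 0.99, -0.0], [0.99, -0.14, 0.0], [-0.0, -0.0, -1.0]]
wrist_force: [-0.1, -1.7, 1.0]
grip_width: 0.0341
gripper_force: 0.9
[-0.10419155 -1.70121489  0.99035255] [-0.25284789  0.03851422 -0.02883917] [0.60760546 0.06705181]
```

```bash
python3 -m handwheel '[0.0002,0.0015,0,0,0,0,40, 0.0004,0.003,0,0,0,0,40, 0.0006,0.004,0,0,0,0,40, 0.0007,0.005,0,0,0,0,40, 0.0007,0.005,0,0,0,0,40]'
```

```text
time_s: 11.9
ee_pos: [0.6117, -0.0132, 0.0113]
orientation: [[0.14, 0.99, 0.0], [0.99, -0.14, 0.0], [0.0, -0.0, -1.0]]
wrist_force: [0.7, -0.5, 0.2]
grip_width: 0.0343
gripper_force: 0.2
```

```bash
python3 -m handwheel '[0.0001,0.001,0,0,0,0,40, 0.0003,0.002,0,0,0,0,40, 0.0004,0.003,0,0,0,0,40, 0.0004,0.003,0,0,0,0,40, 0.0004,0.003,0,0,0,0,40]'
```

```text
time_s: 12.4
ee_pos: [0.612, -0.0113, 0.0113]
orientation: [[0.139, 0.99, -0.0], [0.99, -0.139, -0.001], [-0.001, -0.0, -1.0]]
wrist_force: [-1.3, -7.4, 0.7]
grip_width: 0.0337
gripper_force: 3.7
```

The foot has met the stop, so one firmer nudge and then back away and look.

```bash
python3 -m handwheel '[0.0001,0.001,0,0,0,0,40, 0.0003,0.002,0,0,0,0,40, 0.0003,0.002,0,0,0,0,40, 0.0003,0.002,0,0,0,0,40, 0.0003,0.002,0,0,0,0,40]'
python3 -m handwheel '[-0.0007,-0.005,0,0,0,0,40, -0.0028,-0.02,0,0,0,0,40, -0.0056,-0.04,0,0,0,0,40, -0.0056,-0.04,0.04,0,0,0,40, -0.0056,-0.04,0.08,0,0,0,40]'
python3 -m handwheel '[0,0,0.045,0,0,0,40, 0,0,0.09,0,0,0,40, 0,0,0.135,0,0,0,40, 0,0,0.17,0,0,0,40, 0,0,0.17,0,0,0,40]'
python3 -m handwheel '[-0.03,-0.04,0,0,0,0,40, -0.06,-0.08,0,0,0,0,40, -0.09,-0.12,0,0,0,0,40, -0.12,-0.15,0,0,0,0,40, -0.15,-0.18,0,0,0,0,40]'
python3 - <<'E'
from h import *
s=snap('top','t4')
a=cv2.resize(s['img'][130:230,190:300,::-1],None,fx=5,fy=5,interpolation=cv2.INTER_CUBIC)
s=snap('side','s4')
b=cv2.resize(s['img'][140:300,150:340,::-1],None,fx=1.3,fy=1.3)
o=np.zeros((500,800,3),np.uint8);o[:,:550]=a;o[:b.shape[0],550:797]=b[:,:247];cv2.imwrite('pics/f.png',o)
E
```

```text
time_s: 12.9
ee_pos: [0.612, -0.0112, 0.0113]
orientation: [[0.139, 0.99, -0.001], [0.99, -0.139, -0.003], [-0.003, -0.0, -1.0]]
wrist_force: [-1.7, -19.0, 0.9]
grip_width: 0.0342
gripper_force: 9.4
time_s: 13.4
ee_pos: [0.6054, -0.0493, 0.0909]
orientation: [[0.141, 0.99, -0.003], [0.99, -0.141, 0.001], [0.0, -0.003, -1.0]]
wrist_force: [2.1, 0.9, -0.2]
grip_width: 0.0341
gripper_force: 0.0
time_s: 13.9
ee_pos: [0.6095, -0.049, 0.2671]
orientation: [[0.14, 0.99, 0.009], [0.99, -0.14, -0.0], [0.001, 0.009, -1.0]]
wrist_force: [0.2, 0.2, 0.1]
grip_width: 0.034
gripper_force: 0.0
time_s: 14.4
ee_pos: [0.4549, -0.2295, 0.2604]
orientation: [[0.14, 0.99, -0.001], [0.99, -0.14, 0.001], [0.001, -0.001, -1.0]]
wrist_force: [0.1, -0.8, 0.1]
grip_width: 0.0339
gripper_force: 0.0
```

View pics/f.png

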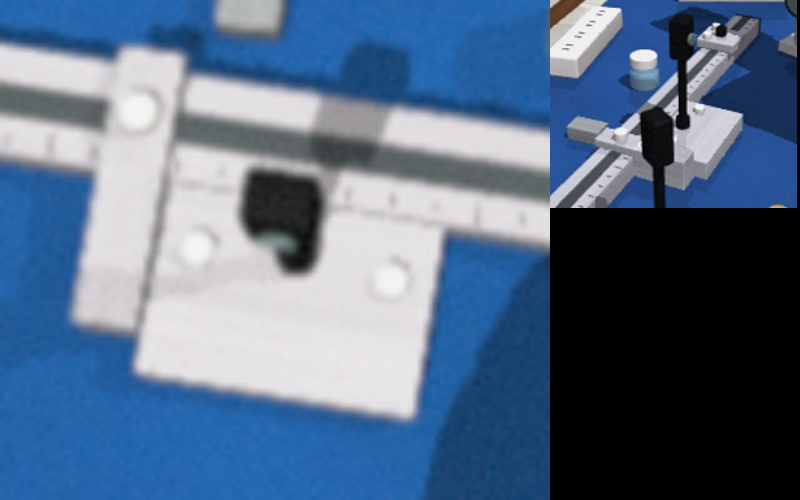

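The foot is against the rail along the thin seam from (170,185) to (440,225), and against the bar along (160,190) to (135,330), with no blue showing in either. I'll check the angle before handing in.

```bash
python3 - <<'E'
from h import *
s=load('t4');m=mask(s);n=np.array([.9903,-.1391])
p=[]
for c in range(220,271):
    q=np.where(m[190:220,c])[0]+190; p.append((c,q.max()+.5))
w=cast(s,p,.028)[:,:2].astype(np.float32);v=cv2.fitLine(w,cv2.DIST_HUBER,0,.001,.001).ravel()
print(np.degrees(np.arctan(-v[0]/v[1])),v[2:]@n)
E
```

```text
-7.7917733 0.5620548627726734
```

```bash
python3 -c "
from rig import r,job_done
print(abs(r.get_obs()['joint_velocities']).max(),job_done())"
```

```text
the job is handed in; nothing more can be done
4.265582986782912 None
```

I pushed the stand flush against the rail and up to the stop bracket on the side towards the middle, with the hand clear, and handed the job in at about 14.5 s of the 51 s allowed; the verdict was not shown to me.

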